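# Return four closed containers to their bench holders by size

### The arm

A 7-joint arm with a two-finger parallel gripper is mounted at the origin on the work surface; the furniture and walls round the work are solid. World frame = base frame: x ahead of the robot, y to its left, z up, the work surface at z = 0. Lengths are in m, angles in rad, forces in N, time in s.
With the tool pointing down it reaches from about 0.425 to 0.875 m from the base axis. Payload 4.7 kg.
Tool frame: the origin (TCP) lies at the very end of the fingers, on their centre line; the grasp point (between the pads) lies 19 mm behind it (ctrl.tcp_to_grasp is the distance from the TCP to the grasp point, in m); z points along the fingers, y is the line along which they close (so a half turn about z gives the same grasp; the last joint's range is limited). The gripper opens to 87 mm and grips with 3 to 60 N. Pads are 19 mm wide; open, the fingers measure 117 mm over their backs; the gripper's body (75 mm by 190 mm) begins 51 mm behind the grasp point.
Start: joints at [-1.264, 0.321, -0.07, 1.45, 0.023, 1.371, -0.057], TCP at [0.188, 0.622, 0.223] pointing down, gripper open.
Joint ranges: [-2.86, 2.86], [-0.3, 2.09], [-1.38, 1.24], [0.06, 2.45], [-1.56, 4.7], [0.09, 2.05], [-2.69, 2.69]. Speed limits (rad/s): [2.57, 2.57, 3.14, 3.14, 3.14, 3.14, 3.14].

### API

Orientations are given as a rotation vector (axis times angle).
In Python, from workcell import ctrl gives the robot as it stands. Calls block until the motion is done:
- ctrl.move_ptp(position, orientation): joint-space move of the TCP to a pose.
- ctrl.movel(position, velocity=0.15, rotation=None, contact_N=None): straight line of the TCP; rotation=None keeps the orientation; velocity is the mean speed in m/s. With contact_N (N) it stops when the force on the tool has changed by that much, and returns True; else False.
- ctrl.movej(angles): joint-space move.
- ctrl.command_gripper(opening): finger opening in m; the grip force is fixed at half the most; returns when the fingers have stopped.
- ctrl.pause(seconds).
- ctrl.inverse_kinematics(position, orientation): joint angles nearest the present ones, or None.
- ctrl.sense(): the state.
- ctrl.grab_frame(name): name is "scene" or "top" or "wrist"; returns the picture (480x640x3 uint8, red, green, blue); there is no depth.
- ctrl.camera_params(name): a dict with "intrinsics" (3x3 intrinsics, pixels), "R" (3x3) and "t" (3): a world point X has camera coordinates R X + t. Camera axes: x right, y down, z forward; pixel columns grow to the right and rows downward; lengths in m; the calibration is good to about 2 mm. A picture is of the moment at which its call begins: read the wrist's pose just before it. camera_params takes no time and is no camera call; for the wrist camera it gives the pose at the moment of the call.
A pose or a line that the arm cannot do raises ctrl.PlanningError and nothing moves.
- ctrl.finish_job(): hands the job in; it is judged then, once.
The state is a dict: "time": time; "q": joint angles; "joint_velocities": joint speeds; "joint_efforts": joint torques, N m; "position": TCP position; "tool_rot": TCP orientation; "contact_force": force on the tool from outside, world axes, zero at the start; "torque": the same for the moment, N m; "width": finger opening in m; "grip_force": force on a finger pad.
Only numpy, scipy, OpenCV 4.12 (cv2) and the standard library are available. Lean on these libraries where they do the work, as an engineer would, in place of code of your own. Each camera call takes 0.05 s, during which the arm holds its last target. There are 200 camera calls.

### The job

Stand the four closed containers in the work area (the small brown dropper bottle, the taller brown dropper bottle, the round brown jar with a white cap and the white tub with a black lid) each in its own round grey cork-floored holder: the narrowest container in the narrowest holder, and so on up to the widest in the widest. Each must stand upright on the floor of its holder; never let one tip over, and leave the two open beakers standing where they are.

Things in the scene. Friction and masses are not known exactly. Their poses are not given: they have to be found in the camera images.
- small_bottle_center (a point): Small brown dropper bottle with a black cap, the narrowest container: body 29 mm in diameter up to 40 mm above its underside, shoulders above that, 62 mm tall in all. Goes to holder_1. Loose, stands upright on the table at the start, at a random place. This point lies on its upright axis, half-way up; its z axis is the upright axis (up).
- tall_bottle_center (a point): Taller brown dropper bottle with a black cap, second narrowest: body 35 mm in diameter up to 55 mm above its underside, shoulders above that, 85 mm tall in all. Goes to holder_2. Loose, stands upright on the table at the start, at a random place. This point lies on its upright axis, half-way up; its z axis is the upright axis (up).
- jar_center (a point): Round brown glass jar with a white cap, third: body 48 mm in diameter up to 33 mm above its underside, then a shoulder and a 41 mm neck, cap 43 mm in diameter from 49 mm to the top; 65 mm tall in all. Holds well when gripped across the body at about this point. Goes to holder_3. Loose, stands upright on the table at the start, at a random place. This point lies on its upright axis, half-way up; its z axis is the upright axis (up).
- tub_center (a point): White plastic tub with a black screw lid, the widest: body 62 mm in diameter up to 33 mm above its underside, then a shoulder and a 52 mm neck, lid 55 mm in diameter from 49 mm to the top; 65 mm tall in all. Holds well when gripped across the body at about this point. Goes to holder_4. Loose, stands upright on the table at the start, at a random place. This point lies on its upright axis, half-way up; its z axis is the upright axis (up).
- holder_1: The narrowest of four round dark grey plastic holders with a brown cork floor, like a low open cup, fixed to the table at a random place: well 41 mm wide inside, wall 6 mm thick (53 mm over the wall, 57 mm over the 4 mm high foot rim), rim 18 mm above the table, inner floor 6 mm above the table (so the well is 12 mm deep). Meant for the small bottle. Origin: centre of its underside, at table height; z is up.
- holder_2: The second narrowest of four round dark grey plastic holders with a brown cork floor, like a low open cup, fixed to the table at a random place: well 49 mm wide inside, wall 6 mm thick (61 mm over the wall, 65 mm over the 4 mm high foot rim), rim 18 mm above the table, inner floor 6 mm above the table (so the well is 12 mm deep). Meant for the taller bottle. Origin: centre of its underside, at table height; z is up.
- holder_3: The third of four round dark grey plastic holders with a brown cork floor, like a low open cup, fixed to the table at a random place: well 60 mm wide inside, wall 6 mm thick (72 mm over the wall, 76 mm over the 4 mm high foot rim), rim 18 mm above the table, inner floor 6 mm above the table (so the well is 12 mm deep). Meant for the jar. Origin: centre of its underside, at table height; z is up.
- holder_4: The widest of four round dark grey plastic holders with a brown cork floor, like a low open cup, fixed to the table at a random place: well 74 mm wide inside, wall 6 mm thick (86 mm over the wall, 90 mm over the 4 mm high foot rim), rim 18 mm above the table, inner floor 6 mm above the table (so the well is 12 mm deep). Meant for the tub. Origin: centre of its underside, at table height; z is up.
- beaker_1_center (a point): One of two alike open glass beakers, 52 mm in diameter, 66 mm tall, loose; to be left alone. This point lies on its axis half-way up; z is up.
- beaker_2_center (a point): The other open glass beaker, 52 mm in diameter, 66 mm tall, loose; to be left alone. This point lies on its axis half-way up; z is up. (Behind the work area stands a fixed block warmer, 170 mm high, its nearest corner at about x 0.52, y -0.11, from which its near faces run to about x 0.81, y 0.02 and x 0.65, y -0.42. A thin fixed cable lies on the table and all the other things there are fixed too.)
Mind the look-alikes: they are no part of the job. What is shaped like the part that bears tub_center but purple is not meant.

How it is judged:
By the outcome, as a careful person would: the job done as asked, in the order asked, and still so for the second after the job is handed in, with the robot touching nothing.
It also fails if it takes over 115 s, if anything falls off the work surface, if the arm or the gripper's body presses on something with over 40 N, if the wrist force passes 120 N, or if a joint passes its speed limit or range.

## Working session

There is one attempt and no reset: what is moved stays moved. The work goes in short steps, each a Python script; the robot and the scene stay as the last script left them, time stands still between calls to the robot, and variables do not carry over. Pictures are saved under pics/ and viewed, at most 14 in all, crops included, and the job is handed in when it is done.

```bash
mkdir -p pics; python3 - <<'E'
from workcell import ctrl
import cv2,numpy as np
for n in("top","scene"):
    cv2.imwrite(f"pics/{n}0.png",ctrl.grab_frame(n)[:,:,::-1]); p=ctrl.camera_params(n)
    print(n,np.round(p["intrinsics"],1).tolist(),np.round(p["R"],3).tolist(),np.round(p["t"],3).tolist(), (-np.array(p["R"]).T@p["t"]).round(3))
E
```

```text
top [[434.0, 0.0, 320.3], [0.0, 434.0, 239.3], [0.0, 0.0, 1.0]] [[-0.014, -1.0, -0.001], [-0.994, 0.014, -0.106], [0.106, -0.0, -0.994]] [-0.11, 0.442, 1.032] [ 0.328 -0.116  1.073]
scene [[458.4, 0.0, 312.8], [0.0, 458.4, 246.5], [0.0, 0.0, 1.0]] [[-0.548, -0.836, 0.024], [-0.379, 0.222, -0.898], [0.746, -0.501, -0.439]] [0.16, 0.246, 0.649] [-0.303  0.405  0.502]
```

View pics/top0.png

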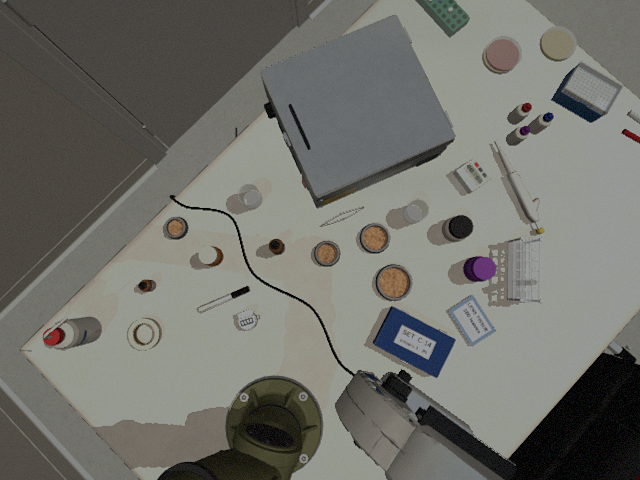

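View pics/scene0.png

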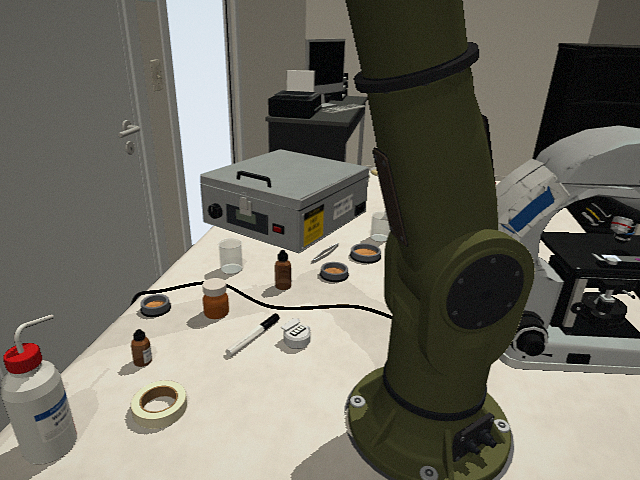

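The top view shows the small bottle at (146,286), tall bottle (277,247), jar (210,256), tub (458,228) and the purple look-alike (479,269). The holders are at (176,228), (327,253), (374,238) and (394,282), and the beakers at (250,196) and (415,212). The scene view agrees.

```bash
cat > h.py <<'E'
from workcell import ctrl
import cv2,numpy as np
from scipy.spatial.transform import Rotation as Ro
def ray(p,uv,z):
    K,R,t=(np.array(p[k]) for k in("intrinsics","R","t")); c=-R.T@t
    d=R.T@np.linalg.inv(K)@[uv[0],uv[1],1]; return c+d*(z-c[2])/d[2]
def proj(p,X):
    q=np.array(p["intrinsics"])@(np.array(p["R"])@X+p["t"]); return q[:2]/q[2]
def down(yaw): # tool y axis at angle yaw (+90) in world xy
    return (Ro.from_euler('z',yaw)*Ro.from_euler('x',np.pi)).as_rotvec()
E
python3 - <<'E'
from h import *
s=ctrl.sense();print({k:np.round(v,3) for k,v in s.items()}, ctrl.tcp_to_grasp)
p=ctrl.camera_params("top")
for n,uv,z in [("small",(146,285),.06),("tall",(277,243),.08),("jar",(207,255),.06),("tub",(460,227),.065),("purple",(480,268),.065),("h1",(176,228),.018),("h2",(327,253),.018),("h3",(374,238),.018),("h4",(394,282),.018),("b1",(250,196),.033),("b2",(415,212),.033),("book",(413,340),.03)]:
    X=ray(p,uv,z);print(n,X.round(3),np.hypot(*X[:2]).round(3))
img=ctrl.grab_frame("top")
hsv=cv2.cvtColor(img,cv2.COLOR_RGB2HSV)
for c in[(176,228),(327,253),(374,238),(394,282)]:print(hsv[c[1],c[0]],hsv[c[1],c[0]-14:c[0]+25:3].tolist())
w=ctrl.camera_params("wrist");print((-np.array(w["R"]).T@w["t"]).round(3),np.round(w["R"],2).tolist(),np.round(w["intrinsics"],0).tolist())
cv2.imwrite("pics/w0.png",ctrl.grab_frame("wrist")[:,:,::-1])
E
```

```text
{'time': np.float64(0.1), 'q': array([-1.264,  0.322, -0.07 ,  1.452,  0.023,  1.371, -0.057]), 'joint_velocities': array([ 0.   , -0.002,  0.001, -0.002, -0.   ,  0.   ,  0.   ]), 'joint_efforts': array([-0.0000e+00, -4.9257e+01, -4.0600e-01, -3.1340e+01, -6.4000e-02,
        4.0000e-02,  0.0000e+00]), 'position': array([0.188, 0.622, 0.222]), 'tool_rot': array([-4.580e-01, -3.108e+00,  3.000e-03]), 'contact_force': array([-0.126,  0.349, -0.415]), 'torque': array([-0.048, -0.094, -0.006]), 'grip_force': np.float64(0.0), 'width': np.float64(0.087)} 0.0187
small [0.336 0.29  0.06 ] 0.444
tall [ 0.427 -0.017  0.08 ] 0.427
jar [0.403 0.149 0.06 ] 0.43
tub [ 0.46  -0.444  0.065] 0.639
purple [ 0.364 -0.486  0.065] 0.607
h1 [0.474 0.237 0.018] 0.53
h2 [ 0.407 -0.132  0.018] 0.428
h3 [ 0.442 -0.248  0.018] 0.507
h4 [ 0.334 -0.293  0.018] 0.445
b1 [0.548 0.054 0.033] 0.55
b2 [ 0.503 -0.347  0.033] 0.611
book [ 0.198 -0.331  0.03 ] 0.386
[ 15 123 131] [[19, 30, 146], [15, 5, 99], [14, 101, 111], [14, 123, 137], [15, 116, 143], [14, 118, 136], [14, 129, 119], [15, 21, 97], [170, 17, 45], [39, 16, 159], [34, 12, 152], [45, 10, 153], [40, 15, 154]]
[ 14 126 119] [[15, 36, 98], [10, 8, 102], [14, 122, 138], [13, 125, 124], [13, 117, 142], [16, 119, 126], [15, 119, 141], [14, 128, 129], [0, 7, 69], [34, 17, 107], [44, 18, 155], [42, 17, 153], [40, 15, 153]]
[ 15 123 135] [[120, 8, 32], [14, 90, 133], [14, 119, 141], [17, 116, 147], [15, 126, 146], [15, 122, 125], [15, 120, 132], [16, 114, 148], [16, 123, 143], [135, 10, 49], [21, 28, 127], [37, 15, 155], [40, 15, 155]]
[ 15 123 129] [[14, 132, 135], [15, 121, 148], [14, 123, 135], [15, 122, 140], [15, 122, 134], [15, 118, 143], [15, 118, 138], [15, 120, 147], [15, 123, 143], [16, 123, 87], [10, 10, 74], [40, 19, 161], [36, 17, 154]]
[0.118 0.643 0.384] [[0.29, 0.96, -0.0], [0.92, -0.28, 0.26], [0.25, -0.08, -0.96]] [[332.0, 0.0, 322.0], [0.0, 332.0, 242.0], [0.0, 0.0, 1.0]]
```

View pics/w0.png

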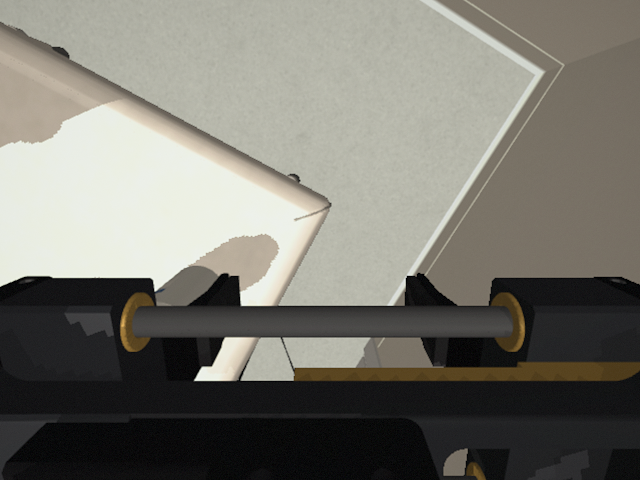

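The wrist camera looks along the fingers, with a free view above row 270. The point under the TCP appears near the image centre. Next I check the inverse kinematics and take three hover pictures.

```bash
cat >> h.py <<'E'
def yaw_at(xy,off=0): # fingers close along the radius, camera sideways
    return np.arctan2(xy[1],xy[0])+np.pi/2+off
E
python3 - <<'E'
from h import *
import pickle
for n,x,y,zs in [("small",.336,.29,.018),("h1",.474,.237,.025),("tall",.427,-.017,.022),("h2",.407,-.132,.03),("jar",.403,.149,.015),("h3",.442,-.248,.022),("tub",.46,-.444,.015),("h4",.334,-.293,.022)]:
    r=[]
    for z in(zs,.14,.2,.26):
        for off in((0,-.8) if n=="h2" else (0,)):
            q=ctrl.inverse_kinematics([x,y,z],down(yaw_at((x,y),off)));r.append(None if q is None else np.round(q,1).tolist())
    print(n,r)
for i,(x,y) in enumerate([(.42,.23),(.45,-.1),(.44,-.34)]):
    ctrl.move_ptp([x,y,.26],down(yaw_at((x,y))))
    p=ctrl.camera_params("wrist");im=ctrl.grab_frame("wrist")
    cv2.imwrite(f"pics/w1_{i}.png",im[:,:,::-1]);pickle.dump(p,open(f"p1_{i}.pkl","wb"))
    print(ctrl.sense()["time"],ctrl.sense()["position"])
E
```

```text
small [[-0.9, 0.1, 0.2, 2.2, -0.0, 0.9, -0.0], [-1.0, -0.1, 0.2, 2.0, 0.0, 1.2, -0.1], [-1.0, -0.1, 0.2, 2.0, 0.0, 1.3, -0.1], [-1.0, -0.1, 0.2, 1.9, 0.0, 1.4, -0.1]]
h1 [[-0.8, 0.3, 0.3, 2.0, -0.1, 0.9, 0.0], [-0.8, 0.1, 0.3, 1.9, -0.0, 1.2, -0.0], [-0.8, 0.1, 0.3, 1.8, -0.0, 1.3, -0.0], [-0.8, 0.0, 0.3, 1.7, -0.0, 1.4, -0.0]]
tall [[-0.7, 0.1, 0.7, 2.2, -0.1, 0.9, -0.0], [-0.7, -0.1, 0.6, 2.1, 0.1, 1.2, -0.1], [-0.2, -0.2, 0.2, 2.0, 0.0, 1.3, -0.1], [-0.6, -0.2, 0.5, 1.9, 0.1, 1.4, -0.2]]
h2 [[-0.7, 0.0, 1.0, 2.2, -0.1, 0.9, 0.0], [-0.7, 0.0, 1.0, 2.2, -0.0, 0.9, -0.8], [-0.6, -0.2, 0.8, 2.1, 0.1, 1.2, -0.2], [-0.6, -0.2, 0.8, 2.1, 0.1, 1.2, -1.0], [-0.0, -0.2, 0.2, 2.0, 0.0, 1.3, -0.1], [-0.4, -0.2, 0.6, 2.0, 0.1, 1.3, -1.0], [0.2, -0.2, 0.1, 1.9, 0.0, 1.4, -0.1], [0.5, -0.2, -0.3, 1.9, -0.0, 1.4, -0.8]]
jar [[-0.8, 0.1, 0.4, 2.2, -0.0, 0.9, -0.0], [-0.8, -0.1, 0.4, 2.1, 0.0, 1.2, -0.1], [-0.8, -0.2, 0.3, 2.0, 0.1, 1.3, -0.1], [-0.8, -0.2, 0.4, 1.9, 0.1, 1.4, -0.1]]
h3 [[-0.3, 0.3, 0.9, 2.0, -0.3, 0.9, 0.2], [-0.6, 0.1, 1.1, 1.9, -0.1, 1.2, 0.1], [-0.5, 0.0, 1.0, 1.9, -0.0, 1.3, -0.0], [0.3, -0.0, 0.2, 1.7, 0.0, 1.4, -0.1]]
tub [[-0.1, 0.8, 1.2, 1.7, -0.8, 1.2, 0.5], [-0.1, 0.6, 1.2, 1.6, -0.6, 1.3, 0.4], [0.2, 0.4, 0.7, 1.5, -0.3, 1.3, 0.1], [0.1, 0.4, 0.9, 1.5, -0.3, 1.5, 0.2]]
h4 [[-0.2, 0.1, 0.9, 2.2, -0.1, 0.9, 0.1], [-0.6, -0.3, 1.2, 2.1, 0.3, 1.2, -0.3], [0.7, -0.1, -0.0, 2.0, -0.0, 1.3, -0.1], [0.2, -0.2, 0.4, 1.9, 0.1, 1.4, -0.1]]
1.925 [0.41940781 0.23167405 0.25973059]
3.2333 [ 0.4504327  -0.0979647   0.25990934]
4.2333 [ 0.44137755 -0.33737452  0.25950429]
```

View pics/w1_0.png

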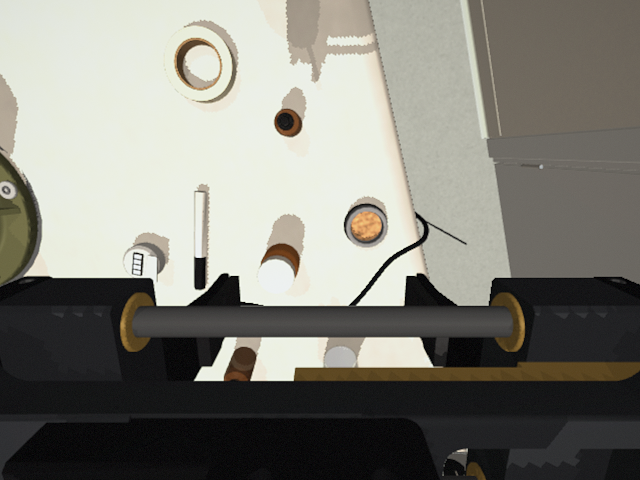

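View pics/w1_1.png

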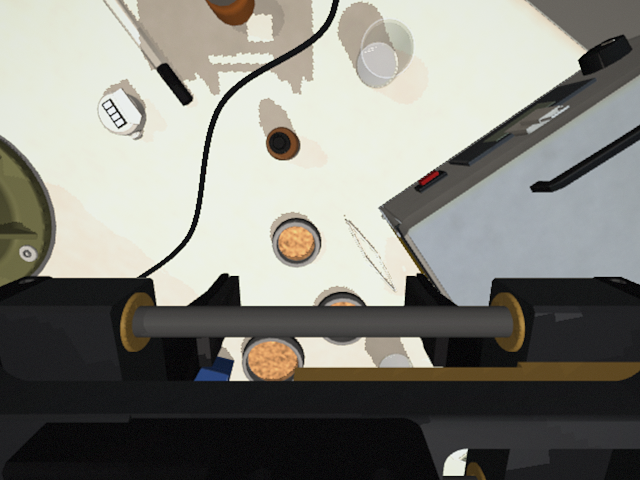

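View pics/w1_2.png

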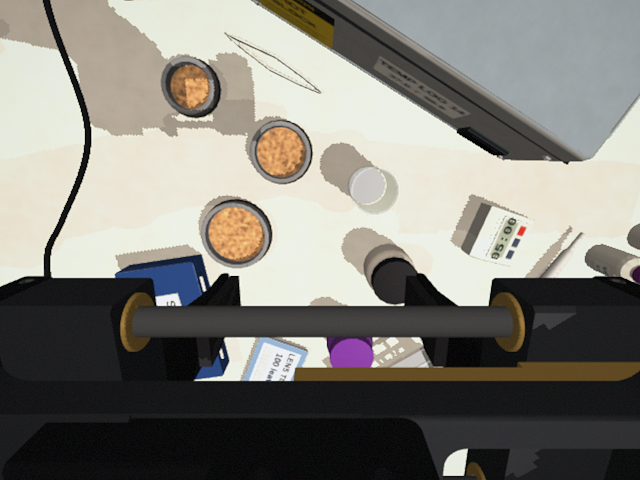

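The wrist pictures show:
- **Picture 0:** small bottle cap at (287,122), holder 1 at (366,225), jar cap at (279,276).
- **Picture 1:** tall bottle cap at (281,143), holder 2 at (296,242).
- **Picture 2:** holder 2 at (190,86), holder 3 at (281,151), holder 4 at (236,232), beaker 2 at (368,188), tub lid at (392,280), partly hidden by a finger.

Next I extract centres from the masks.

```bash
cat >> h.py <<'E'
def blob(im,uv,lo,hi,r=45):
    """ellipse centre and area of the HSV-mask blob nearest to uv within a box of half-size r"""
    m=cv2.inRange(cv2.cvtColor(im,cv2.COLOR_RGB2HSV),lo,hi); b=np.zeros_like(m)
    u,v=map(int,uv); b[max(v-r,0):v+r,max(u-r,0):u+r]=255; m=cv2.morphologyEx(m&b,cv2.MORPH_CLOSE,np.ones((5,5)))
    cs=[c for c in cv2.findContours(m,cv2.RETR_EXTERNAL,cv2.CHAIN_APPROX_NONE)[0] if cv2.contourArea(c)>40]
    c=max(cs,key=lambda c:cv2.pointPolygonTest(c,(float(u),float(v)),True)); e=cv2.fitEllipse(cv2.convexHull(c)); return np.array(e[0]),np.round(e[1],1)
CORK=((8,70,60),(22,255,255)); DARK=((0,0,0),(180,255,45)); BROWN=((3,110,20),(20,255,255))
E
python3 - <<'E'
from h import *
import pickle
I=[cv2.imread(f"pics/w1_{i}.png")[:,:,::-1].copy() for i in range(3)]; P=[pickle.load(open(f"p1_{i}.pkl","rb")) for i in range(3)]
top=cv2.imread("pics/top0.png")[:,:,::-1].copy(); pt=ctrl.camera_params("top")
for n,i,uv,k,z in [("h1",0,(366,225),CORK,.012),("h2",1,(296,242),CORK,.012),("h2",2,(190,86),CORK,.012),("h3",2,(281,151),CORK,.012),("h4",2,(236,232),CORK,.012),("small",0,(287,122),DARK,.06),("tall",1,(281,143),DARK,.083)]:
    c,a=blob(I[i],uv,*k); X=ray(P[i],c,z); print(n,c.round(1),a,X[:2].round(4), "mm dia",(a*np.linalg.norm(X+P[i]["R"].T@P[i]["t"])/332*1e3).round(0))
for n,uv,z in[("h1",(176,228),.012),("h2",(327,253),.012),("h3",(374,238),.012),("h4",(394,282),.012)]:
    c,a=blob(top,uv,*CORK,r=28);print("top",n,c.round(1),ray(pt,c,z)[:2].round(4))
for n,i,uv,z in[("jar",0,(279,276),.065),("tub",2,(392,280),.065),("b2",2,(368,188),.0)]: print(n,ray(P[i],uv,z)[:2].round(4))
print(I[0][122,275:300,:].sum(1).tolist(), "tcp ground",proj(P[0],np.array([.42,.23,0])),proj(P[0],np.array([.42,.23,.06])))
E
```

```text
h1 [365.7 225.6] [29.  31.3] [0.4756 0.2419] mm dia [37. 40.]
h2 [296.  242.9] [34.1 36.9] [ 0.4082 -0.1315] mm dia [44. 47.]
h2 [189.8  86.4] [39. 45.] [ 0.4081 -0.133 ] mm dia [52. 60.]
h3 [280.6 151.8] [48.2 50.7] [ 0.4446 -0.2511] mm dia [60. 63.]
h4 [235.8 233.8] [52.  57.7] [ 0.3356 -0.2942] mm dia [68. 76.]
small [285. 121.] [15.7 17.1] [0.3358 0.3022] mm dia [17. 19.]
tall [279.4 142.5] [20.  21.4] [ 0.4259 -0.0111] mm dia [21. 22.]
top h1 [174.9 227.1] [0.4769 0.2421]
top h2 [326.6 253. ] [ 0.4076 -0.1311]
top h3 [374.6 237.6] [ 0.4437 -0.2499]
top h4 [393.7 282.1] [ 0.3343 -0.2933]
jar [0.4071 0.1499]
tub [ 0.4612 -0.4427]
b2 [ 0.5029 -0.3512]
[180, 166, 116, 86, 71, 71, 93, 89, 85, 87, 86, 85, 96, 83, 78, 76, 92, 105, 131, 203, 249, 243, 247, 212, 149] tcp ground [322.65371844 211.05370122] [322.67617564 220.38526886]
```

```bash
cat >> h.py <<'E'
H={1:(.476,.242),2:(.408,-.1315),3:(.444,-.2505),4:(.335,-.294)}
def say(m): s=ctrl.sense(); print(m,"t%.1f"%s["time"],s["position"].round(4),"w%.4f g%.1f"%(s["width"],s["grip_force"]),s["contact_force"].round(1))
def look(xy,z,key,ztop,name):
    ctrl.move_ptp([*xy,z],down(yaw_at(xy))); ctrl.pause(.1)
    p=ctrl.camera_params("wrist"); im=ctrl.grab_frame("wrist"); cv2.imwrite(f"pics/{name}.png",im[:,:,::-1])
    c,a=blob(im,proj(p,np.array([*xy,ztop])),*key); X=ray(p,c,ztop)[:2]; print(name,c.round(1),a,X.round(4)); return X
def grasp(xy,z,d):
    ctrl.move_ptp([*xy,.13],down(yaw_at(xy)))
    if ctrl.movel([*xy,z],.12,contact_N=8): say("CONTACT"); raise SystemExit
    ctrl.command_gripper(max(d-.01,0)); say("gripped")
    if ctrl.sense()["width"]<d-.006: raise SystemExit("missed")
    ctrl.movel([*xy,.14],.15); say("lifted")
def place(k,z,off=0):  # z: TCP height above the underside at the grasp
    xy=H[k]; ctrl.move_ptp([*xy,.14],down(yaw_at(xy,off))); say("over")
    ctrl.movel([*xy,z+.016],.15)
    print("touch",ctrl.movel([*xy,z+.002],.02,contact_N=4)); say("down")
def release(k,d):
    ctrl.command_gripper(min(d+.022,.087)); ctrl.movel([*H[k],.15],.15); say("released")
E
python3 - <<'E'
from h import *
X=look((.336,.30),.2,DARK,.060,"small")
if np.hypot(*(X-(.336,.30)))>.012: raise SystemExit("check")
grasp(X,.018,.029); place(1,.018)
E
```

```text
small [323.5 225.8] [17.4 18.1] [0.3336 0.3037]
gripped t9.2 [0.3337 0.3037 0.018 ] w0.0276 g30.0 [ 0.1 -0.5  0.5]
lifted t10.1 [0.3331 0.3031 0.1391] w0.0283 g30.0 [ 0.3  0.3 -1.4]
over t10.8 [0.4756 0.2413 0.1389] w0.0277 g30.0 [-0.3 -0.5 -0.6]
touch True
down t12.2 [0.476  0.2421 0.024 ] w0.0274 g30.0 [-0.6 -0.3  5.4]
```

Contact came at exactly +6 mm, which is the cork floor. I release and fetch the tall bottle.

```bash
python3 - <<'E'
from h import *
release(1,.029)
X=look((.427,-.013),.22,DARK,.083,"tall")
if np.hypot(*(X-(.427,-.013)))>.012: raise SystemExit("check")
grasp(X,.024,.035)
H2=H[2]; place(2,.024,-.7)
E
```

```text
released t13.9 [0.4753 0.2418 0.1492] w0.0513 g0.0 [ 0.4  0.1 -0.1]
tall [320.4 227.4] [21.4 22.4] [ 0.4247 -0.0077]
gripped t17.1 [ 0.425  -0.0076  0.0243] w0.0338 g30.0 [-0.9  0.3  2.8]
lifted t18.0 [ 0.4239 -0.0078  0.1391] w0.0338 g30.0 [ 0.2  0.8 -0.9]
over t18.7 [ 0.4077 -0.1308  0.1393] w0.0341 g30.0 [ 0.6  0.2 -0.8]
touch True
down t20.0 [ 0.4082 -0.1313  0.0303] w0.0341 g30.0 [-1.   1.   3.9]
```

The tall bottle is down at +6 mm too. I release it, then hover over the jar for a look, since its cap is white on white.

```bash
python3 - <<'E'
from h import *
import pickle
release(2,.035)
xy=(.406,.150); ctrl.move_ptp([*xy,.22],down(yaw_at(xy))); ctrl.pause(.1)
p=ctrl.camera_params("wrist"); im=ctrl.grab_frame("wrist"); pickle.dump(p,open("pj.pkl","wb"))
cv2.imwrite("pics/jar.png",im[:,:,::-1]); print(proj(p,np.array([*xy,.065])))
c=im[60:280,180:460]; cv2.imwrite("pics/jarc.png",cv2.resize(c,None,fx=2.5,fy=2.5)[:,:,::-1])
E
```

```text
released t21.7 [ 0.4074 -0.1314  0.1492] w0.0568 g0.0 [-0.3  0.5 -0.6]
[323.37145412 225.90329492]
```

View pics/jarc.png

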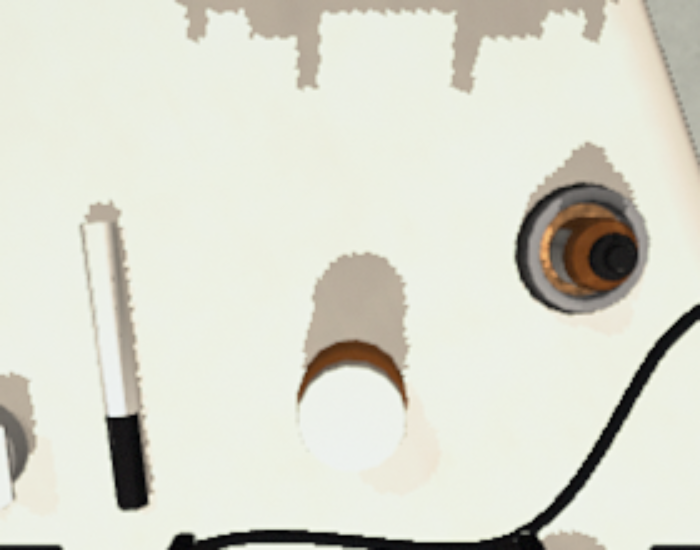

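The small bottle stands in holder 1. The jar's cap circle is centred at crop (352,418), which is pixel (320.8,227.2).

```bash
python3 - <<'E'
from h import *
import pickle
X=ray(pickle.load(open("pj.pkl","rb")),(320.8,227.2),.065)[:2]; print(X)
grasp(X,.0145,.048); place(3,.0145)
E
```

```text
[0.40408971 0.1479207 ]
gripped t24.9 [0.4045 0.1482 0.0151] w0.0470 g30.0 [-1.2 -0.   5.3]
lifted t25.9 [0.4033 0.1475 0.139 ] w0.0474 g30.0 [-0.   0.1 -0.3]
over t27.4 [ 0.4447 -0.2485  0.1397] w0.0472 g30.0 [-0.2  1.2 -1. ]
touch True
down t28.8 [ 0.4442 -0.2504  0.0211] w0.0470 g30.0 [-0.1  0.3  4.8]
```

```bash
python3 - <<'E'
from h import *
release(3,.048); ctrl.command_gripper(.087)
X=look((.460,-.443),.24,DARK,.062,"tub")
if np.hypot(*(X-(.460,-.443)))>.012: raise SystemExit("check")
grasp(X,.0145,.062); place(4,.0145)
E
```

```text
released t30.5 [ 0.4434 -0.2501  0.1492] w0.0700 g0.0 [-0.6  0.4 -0.5]
tub [328.8 225.4] [50.2 51.2] [ 0.4633 -0.4476]
gripped t34.3 [ 0.4635 -0.4477  0.0147] w0.0613 g30.0 [0.  0.6 0.2]
lifted t35.3 [ 0.463  -0.4469  0.1389] w0.0610 g30.0 [-0.7  0.  -1.4]
over t36.1 [ 0.3352 -0.2947  0.1399] w0.0609 g30.0 [ 0.6 -0.4 -1.5]
touch True
down t37.6 [ 0.3352 -0.294   0.0205] w0.0614 g30.0 [-0.   0.1  2.7]
```

```bash
python3 - <<'E'
from h import *
release(4,.062)
xy=(.2,.62); ctrl.move_ptp([*xy,.25],down(yaw_at(xy))); ctrl.pause(.5); say("away")
im=ctrl.grab_frame("top"); cv2.imwrite("pics/end.png",cv2.resize(im[160:330,120:520],None,fx=2,fy=2,interpolation=cv2.INTER_CUBIC)[:,:,::-1])
E
```

```text
released t39.3 [ 0.3344 -0.2936  0.1491] w0.0839 g0.0 [ 0.8 -0.6 -0.4]
away t43.0 [0.2  0.62 0.25] w0.0842 g0.0 [ 0.4 -0.  -0.3]
```

View pics/end.png

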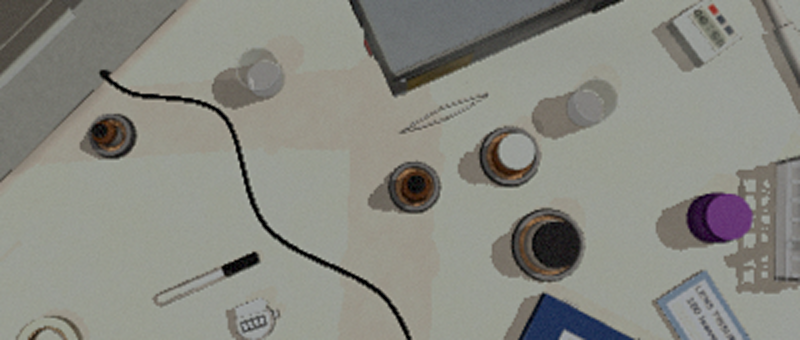

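All four containers stand upright in their holders, at crop (105,133), (415,185), (513,155) and (552,243). Both beakers are still at (262,75) and (590,103).

```bash
python3 -c "
from workcell import ctrl; print(ctrl.finish_job())"
```

```text
the job is handed in; nothing more can be done
None
```

The job is handed in at about 43 s of the 115 s limit: all four containers stand upright in their matching holders, and both beakers stand where they were.

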